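# Tip the goldsmith's trays flat and lay out the kits

## Task

The empty beech trays were left standing on end on the goldsmith's bench: tip each one over where it stands with a gentle push high on its open side, so that it falls onto its base and lies flat with the open side up; do not grip the trays or press hard on them, the wood is thin. Then lay a kit in every tray, exactly one brass bar and one wax block, both lying flat on the tray's floor. Leave any spare bar or block on the bench, and do not disturb the blue box or the jar.

Things in the scene. Friction and masses are not known exactly. Their poses are not given: they have to be found in the camera images.
- tray_a_mid (a point): Beech tray, open box 140 x 96 x 40 deep, floor and walls 5 thick, 0.17-0.33 kg; 2 or 3 are present. Stands on a short end, 140 high. The point: its outer block's centre. Own x points from open side (x=-20) to base (outer face +20, inner floor +15), y along the width, z along the length. Falls onto its base once the top is pushed 40 mm that way. Damaged by a press over 15 N.
- tray_b_mid (a point): Beech tray, open box 140 x 96 x 40 deep, floor and walls 5 thick, 0.17-0.33 kg; 2 or 3 are present. Stands on a short end, 140 high. The point: its outer block's centre. Own x points from open side (x=-20) to base (outer face +20, inner floor +15), y along the width, z along the length. Falls onto its base once the top is pushed 40 mm that way. Damaged by a press over 15 N.
- tray_c_mid (a point): Beech tray, open box 140 x 96 x 40 deep, floor and walls 5 thick, 0.17-0.33 kg; 2 or 3 are present. Stands on a short end, 140 high. The point: its outer block's centre. Own x points from open side (x=-20) to base (outer face +20, inner floor +15), y along the width, z along the length. Falls onto its base once the top is pushed 40 mm that way. Damaged by a press over 15 N.
- bar_1_mid (a point): Square-edged brass bar, 70 long (own y axis), 20 wide (x), 24 high (z), flat top, 0.2 to 0.36 kg. The point is its centre, 12 mm above the bench as it lies at the start.
- bar_2_mid (a point): Square-edged brass bar, 70 long (own y axis), 20 wide (x), 24 high (z), flat top, 0.2 to 0.36 kg. The point is its centre, 12 mm above the bench as it lies at the start.
- bar_3_mid (a point): Square-edged brass bar, 70 long (own y axis), 20 wide (x), 24 high (z), flat top, 0.2 to 0.36 kg. The point is its centre, 12 mm above the bench as it lies at the start.
- wax_1_mid (a point): Dull blue-green carving-wax block with a rounded top, 70 long (own y axis), 24 wide (x), 26 high (z); its sides are flat for the lower 14 mm, 0.05 to 0.08 kg. The point is its centre, 13 mm above the bench as it lies at the start.
- wax_2_mid (a point): Dull blue-green carving-wax block with a rounded top, 70 long (own y axis), 24 wide (x), 26 high (z); its sides are flat for the lower 14 mm, 0.05 to 0.08 kg. The point is its centre, 13 mm above the bench as it lies at the start.
- wax_3_mid (a point): Dull blue-green carving-wax block with a rounded top, 70 long (own y axis), 24 wide (x), 26 high (z); its sides are flat for the lower 14 mm, 0.05 to 0.08 kg. The point is its centre, 13 mm above the bench as it lies at the start.
- ring_box: Bystander: small open blue box, 80 x 80 x 40 high; origin under its centre.
- jar: Bystander: amber glass jar with steel lid, 66 across, 75 high; origin under its centre.
Things that resemble listed ones, but are neither listed nor needed, are in the scene too. What is shaped like the part that bears wax_2_mid but purple is not meant.

How it is judged:
By the outcome, as a careful person would: the job done as asked, in the order asked, and still so for the second after the job is handed in, with the robot touching nothing.
Of tray_a, tray_b, tray_c only 2 to 3 are there at a start; the rules pass over those that are not, and their reading is None.
At some moment in a run one of bar_1, bar_2, bar_3, wax_1, wax_2, wax_3 may be knocked a few centimetres aside while the robot is not near it.
Once in a run the grip may slacken for a moment while it holds something.
It also fails if it takes over 210 s, if anything falls off the work surface, if the arm or the gripper's body presses on something with over 40 N, if the wrist force passes 120 N, or if a joint passes its speed limit or range.

## Robot

A 7-joint arm with a two-finger parallel gripper is mounted at the origin on the work surface. World frame = base frame: x ahead of the robot, y to its left, z up, the work surface at z = 0. Lengths are in m, angles in rad, forces in N, time in s.
With the tool pointing down it reaches from about 0.35 to 0.9 m from the base axis. Payload 8.1 kg.
Tool frame: the origin (TCP) lies at the very end of the fingers, on their centre line; the grasp point (between the pads) lies 19 mm behind it (arm.tcp_to_grasp is the z of the grasp point in the tool frame, in m); z points along the fingers, y is the line along which they close (so a half turn about z gives the same grasp; the last joint's range is limited). The gripper opens to 92 mm and grips with 3 to 60 N. Pads are 19 mm wide; open, the fingers measure 130 mm over their backs; the gripper's body (75 mm by 190 mm) begins 47 mm behind the grasp point.
Start: joints at [1.046, 0.434, 0.025, 1.573, -0.012, 1.134, -0.075], TCP at [0.256, -0.57, 0.227] pointing down, gripper open.
Joint ranges: [-2.62, 2.62], [-0.44, 2.09], [-1.27, 1.32], [0.08, 2.57], [-1.32, 4.46], [0.12, 2], [-2.74, 2.74]. Speed limits (rad/s): [2.22, 2.22, 3.01, 3.01, 3.14, 3.14, 3.14].

## Interface

Orientations are given as a rotation vector (axis times angle).
In Python, from cell import readout, vision, sign_off, arm gives the robot as it stands. The module is installed in compiled form; this text tells all that it offers.
- The arm moves only by the shell command python3 -m creep 'ROWS' [FORCE]. ROWS is JSON, a list of rows, each a list of 5 numbers: the shift along the tool's x, y, z in units of 4 cm (1.0 is 4 cm), then the turn about the tool's z in units of 4 degrees (1.0 is 4 degrees), then the opening, from 0 (shut) to 1 (fully open). A call has 1 to 12 rows; each row shifts and turns the commanded pose from where the row before left it, along the tool's axes as they then stand; what a row does not reach is not made up. A row lasts 1/8 s, in which the tool goes at most 62.5 mm and 10.7 degrees, less where a joint would pass 70% of its speed; a pose out of reach is approached as far as the arm can. A call with a number of a shift or a turn outside -1 to 1 is refused whole. A call with a gripper value outside its range is refused whole. The fingers move at their own pace and stop on an object; FORCE is the grip in N (left out, the last holds). Time passes only in rows, so rows that do not move let the fingers close. It gives the time, the measured TCP pose, the force, the opening and the grip force at its end, in the units of the state.
- readout.observe(): the state, without advancing time (a new reading comes with each control period).
- vision.get_image(name): name is "scene" or "top" or "wrist"; returns a dict with "pixels" (480x640x3 uint8, blue, green, red), "z_map" (480x640 float32, m along the optical axis (not along the pixel's ray), 0 where there is no reading), "camera_matrix" (3x3 intrinsics, pixels), "position" and "rotation" of the camera in the world. Camera axes: x right, y up, looking along -z (the intrinsics and any distortion apply to the point x, -y, -z); pixel columns grow to the right and rows downward; lengths in m; the calibration is good to about 2 mm. A picture is of the moment at which its call begins.
- sign_off(): hands the job in; it is judged then, once.
The state is a dict: "clock": time; "joints": joint angles; "dq": joint speeds; "joint_efforts": joint torques, N m; "position": TCP position; "ee_rot": TCP orientation; "force": force on the tool from outside, world axes, zero at the start; "ft_torque": the same for the moment, N m; "width": opening from 0.0 (shut) to 1.0 (fully open); "gripper_force": force on a finger pad.
Only numpy, scipy, OpenCV 4.12 (cv2) and the standard library are available. Lean on these libraries where they do the work, as an engineer would, in place of code of your own. Each camera call takes 0.05 s, during which the arm holds its last target. There are 200 camera calls.

## Working session

There is one attempt and no reset: what is moved stays moved. The work goes in short steps, Python scripts to look and compute and a shell command to move; the robot and the scene stay as the last step left them, time stands still between calls to the robot, and variables do not carry over. Pictures are saved under pics/ and viewed, at most 14 in all, crops included, and the job is handed in when it is done.

```bash
mkdir -p pics
cat > h.py <<'E'
import numpy as np, cv2
from cell import readout, vision, arm
from scipy.spatial.transform import Rotation as R
def shot(n):
    d=vision.get_image(n); return d
def world(d):
    z=d["z_map"].astype(float); K=np.array(d["camera_matrix"]); v,u=np.mgrid[0:480,0:640]
    p=np.stack([(u-K[0,2])/K[0,0]*z,-(v-K[1,2])/K[1,1]*z,-z],-1)
    Rm=np.array(d["rotation"]); 
    if Rm.shape!=(3,3): Rm=R.from_rotvec(Rm).as_matrix()
    w=p@Rm.T+np.array(d["position"]); w[z==0]=np.nan; return w
E
python3 - <<'E'
from h import *
for n in("scene","top"):
    d=shot(n); cv2.imwrite(f"pics/{n}0.png",d["pixels"]); np.savez(f"{n}0.npz",**d)
    print(n,d["position"],d["rotation"],d["camera_matrix"],(d["z_map"]>0).mean())
print(readout.observe(),arm.tcp_to_grasp)
E
```

```text
scene [1.0243964  0.59859349 1.16499867] [0.27702563 0.79989445 2.36780306] [[606.9983249    0.         320.91142989]
 [  0.         606.9983249  231.69976729]
 [  0.           0.           1.        ]] 0.9959212239583334
top [ 0.36372702 -0.02880647  1.0594044 ] [ 0.11273755 -0.12472686 -1.57921477] [[485.42145965   0.         312.40931304]
 [  0.         485.42145965 245.26027228]
 [  0.           0.           1.        ]] 0.996025390625
{'clock': 0.1, 'joints': array([ 1.04640999,  0.43516499,  0.02502163,  1.57400459, -0.01162352,
        1.13398779, -0.07508781]), 'dq': array([ 9.12472316e-04, -1.47562308e-03,  3.42103736e-04, -3.10719159e-03,
        1.86128095e-03,  7.98088923e-04,  2.95788600e-05]), 'joint_efforts': array([ 4.25002479e-03, -6.69126463e+01,  9.88886543e-01, -3.15145719e+01,
       -6.03829441e-02,  3.73705721e-02,  3.53635448e-05]), 'position': array([ 0.25561668, -0.56983967,  0.22601732]), 'ee_rot': array([-3.07069979e+00, -6.57186446e-01,  6.61679751e-04]), 'force': array([-0.3193999 , -0.31272257,  0.93178467]), 'ft_torque': array([ 0.00798456, -0.02772855,  0.04441725]), 'gripper_force': 0.0, 'width': 1.0002926828092746} -0.0188
```

View pics/top0.png

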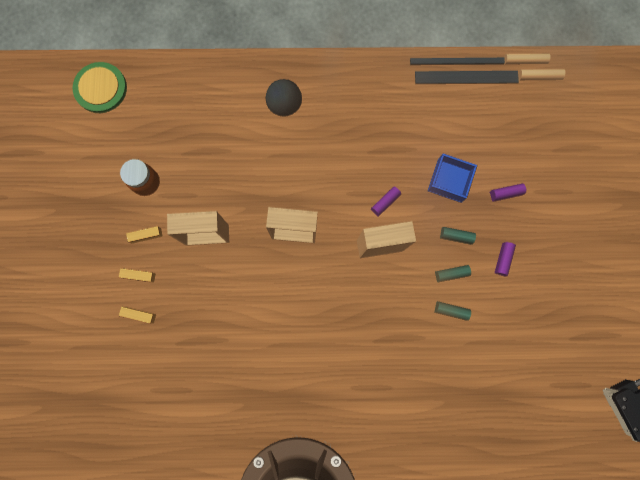

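View pics/scene0.png

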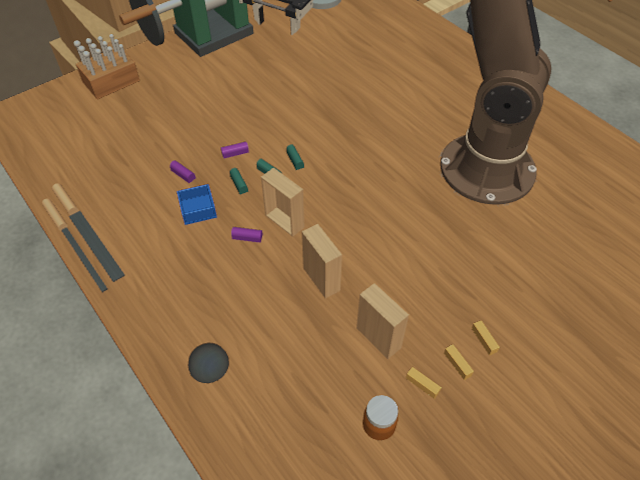

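The top view shows three upright trays at (193,222), (291,220) and (389,236). The first two have their open sides towards the robot; the third's faces away from it, as the scene view (283,205) shows. 
- **Bars:** (143,234), (136,275), (136,315). 
- **Wax:** dark green at (458,235), (453,273), (453,311). 
- **Lookalikes:** purple blocks at (386,201), (508,192), (506,259), not to be used. 
- **Bystanders:** blue box (453,178), jar (135,172).

```bash
cat >> h.py <<'E'
def rects(w,mask,zlo,zhi,amin=40):
    """connected blobs of mask with height in range -> world-plane min-area rects"""
    m=(mask&(w[...,2]>zlo)&(w[...,2]<zhi)).astype(np.uint8); n,l,s,c=cv2.connectedComponentsWithStats(m)
    out=[]
    for i in range(1,n):
        if s[i,4]<amin: continue
        p=w[l==i]; r=cv2.minAreaRect((p[:,:2]*1000).astype(np.float32)); (a,b),(x,y),t=r
        if x>y: t-=90      # long side direction = t+90
        out.append((c[i].round(0).astype(int).tolist(),round(a,1),round(b,1),'size',round(min(x,y)),round(max(x,y)),'long-axis deg',round((t+90)%180,1),'z',round(float(np.median(p[:,2])*1000),1)))
    return out
def masks(img):
    h=cv2.cvtColor(img,cv2.COLOR_BGR2HSV); H,S,V=[h[...,i].astype(int) for i in range(3)]
    return dict(wax=(H>60)&(H<100)&(S>60), bar=(H>=17)&(H<30)&(S>110)&(V>120), any=np.ones(H.shape,bool))
def todo(dx,dy,dz):
    o=readout.observe(); M=R.from_rotvec(o["ee_rot"]).as_matrix(); return (M.T@np.array([dx,dy,dz])/0.04).round(2)
E
python3 - <<'E'
from h import *
d=dict(np.load("top0.npz")); w=world(d); m=masks(d["pixels"])
print("bench z",np.nanmedian(w[380:420,100:200,2]))
for k,zr in (("wax",(.012,.04)),("bar",(.015,.04)),("any",(.125,.155))):
    print(k); [print(r) for r in rects(w,m[k],*zr)]
print("low all");[print(r) for r in rects(w,m["any"],.01,.12)]
o=readout.observe(); M=R.from_rotvec(o["ee_rot"]).as_matrix(); print(M.round(3))
d=dict(np.load("scene0.npz")); w=world(d); print("scene tops");[print(r) for r in rects(w,m["any"],.13,.155)]
m=masks(d["pixels"]); [print(r) for r in rects(w,m["wax"],.012,.04)]; [print(r) for r in rects(w,m["bar"],.015,.04)]
E
```

```text
bench z -0.0004163790468236783
wax
([462, 235], 542.9, -358.6, 'size', 20, 63, 'long-axis deg', 73.4, 'z', 24.9)
([462, 271], 462.1, -355.8, 'size', 17, 37, 'long-axis deg', 103.2, 'z', 25.0)
([464, 313], 373.7, -355.7, 'size', 15, 28, 'long-axis deg', 69.9, 'z', 25.4)
bar
([96, 71], 933.6, 453.2, 'size', 23, 25, 'long-axis deg', 146.3, 'z', 16.0)
([101, 87], 890.9, 444.0, 'size', 75, 81, 'long-axis deg', 120.0, 'z', 16.2)
([88, 78], 915.0, 471.6, 'size', 18, 24, 'long-axis deg', 94.2, 'z', 16.3)
([142, 234], 550.7, 329.8, 'size', 21, 70, 'long-axis deg', 102.1, 'z', 23.3)
([135, 275], 462.3, 341.5, 'size', 19, 70, 'long-axis deg', 81.6, 'z', 23.4)
([135, 314], 377.9, 337.6, 'size', 20, 69, 'long-axis deg', 75.7, 'z', 23.0)
any
([291, 219], 554.9, 3.1, 'size', 41, 96, 'long-axis deg', 83.9, 'z', 139.4)
([192, 223], 551.0, 195.5, 'size', 41, 97, 'long-axis deg', 92.5, 'z', 139.2)
([389, 235], 522.1, -185.0, 'size', 41, 97, 'long-axis deg', 98.6, 'z', 139.5)
low all
([527, 58], 954.2, -541.5, 'size', 23, 103, 'long-axis deg', 86.8, 'z', 19.3)
([98, 86], 896.8, 448.4, 'size', 118, 120, 
[... 1989 characters left out ...]

([321, 244], 559.3, 4.9, 'size', 42, 99, 'long-axis deg', 84.4, 'z', 139.0)
([383, 306], 554.9, 197.1, 'size', 44, 98, 'long-axis deg', 93.1, 'z', 138.9)
([233, 21], 200.9, -937.8, 'size', 48, 140, 'long-axis deg', 109.8, 'z', 36.4)
([294, 156], 385.1, -333.6, 'size', 25, 75, 'long-axis deg', 76.6, 'z', 22.8)
([264, 165], 467.8, -349.2, 'size', 22, 48, 'long-axis deg', 102.2, 'z', 22.7)
([238, 179], 548.0, -353.3, 'size', 24, 72, 'long-axis deg', 77.5, 'z', 23.0)
([486, 336], 381.5, 338.5, 'size', 23, 72, 'long-axis deg', 77.3, 'z', 23.2)
([459, 360], 466.0, 343.3, 'size', 22, 70, 'long-axis deg', 81.2, 'z', 23.0)
([423, 381], 555.1, 331.5, 'size', 24, 70, 'long-axis deg', 103.4, 'z', 22.7)
```

```bash
python3 - <<'E'
from h import *
a=dict(np.load("top0.npz"))["pixels"]; 
c=np.vstack([cv2.resize(a[190:260,150:430],(800,200),interpolation=2),cv2.resize(a[150:330,350:540],(800,380)[:2],interpolation=2)])
cv2.imwrite("pics/crop1.png",c)
E
python3 -m creep '[[0.98,-0.47,0,0,0],[0.98,-0.47,0,0,0],[0.98,-0.47,0,0,0],[0.98,-0.47,0,0,0],[0.98,-0.47,0,0,0],[0.98,-0.47,0,0,0],[0.98,-0.47,0,0,0],[0.98,-0.47,0,0,0],[0.98,-0.47,0,0,0],[0.98,-0.47,0,0,0],[0.98,-0.47,0,0,0],[0.98,-0.47,0,0,0]]' 20
```

```text
clock: 1.6
position: [0.5932, -0.1707, 0.2264]
ee_rot: [-3.072, -0.657, 0.001]
force: [0.7, -1.4, -0.5]
width: 0.005
gripper_force: 0.0
```

View pics/crop1.png

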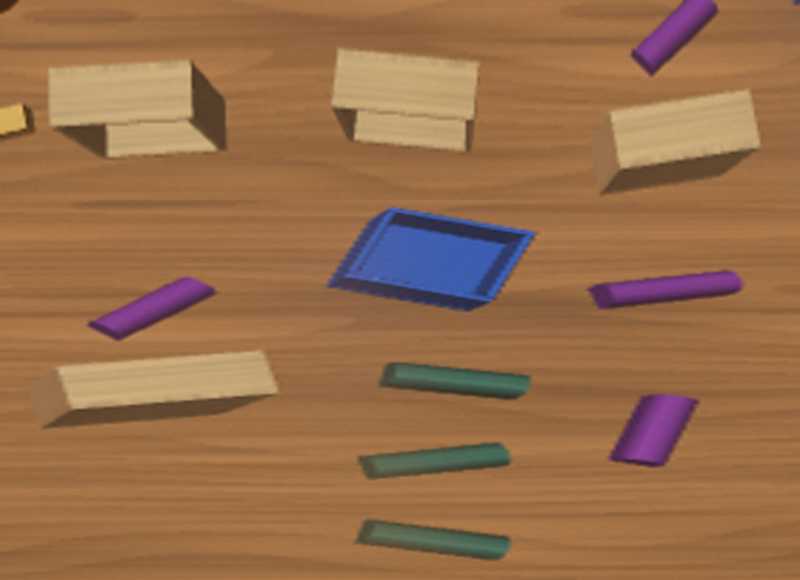

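The crop confirms the choice. The two left trays open towards the robot, with the lower walls seen at (165,140) and (410,132). The right tray (165,385) has its base towards the robot. The wax blocks are the dark green ones; the purple ones stay out of it.

```bash
python3 -m creep '[[0,0,0.68,0.975,0],[0,0,0.68,0.975,0],[0,0,0.68,0.975,0],[0,0,0.68,0.975,0],[-0.4,0.03,0,0,0],[-0.3,0.03,0,0,0],[-0.1,0,0,0,0],[-0.1,0,0,0,0],[-0.15,0,0,0,0],[-0.15,0,0,0,0]]'
```

```text
clock: 2.85
position: [0.5454, -0.1814, 0.1181]
ee_rot: [3.133, 0.235, 0.001]
force: [0.3, -0.6, -0.4]
width: 0.002
gripper_force: 0.1
```

```bash
python3 -m creep '[[-0.15,0,0,0,0],[-0.15,0,0,0,0],[-0.15,0,0,0,0],[-0.15,0,0,0,0],[-0.15,0,0,0,0],[-0.15,0,0,0,0]]'; python3 -m creep '[[-0.15,0,0,0,0],[-0.15,0,0,0,0],[0,0,0,0,0],[0,0,0,0,0],[0,0,0,0,0]]';  python3 - <<'E'
from h import *
d=shot("top"); w=world(d); cv2.imwrite("pics/t1.png",d["pixels"]); [print(r) for r in rects(w,np.ones((480,640),bool),.03,.15,150)]
E
```

```text
clock: 3.6
position: [0.5096, -0.1868, 0.1179]
ee_rot: [3.133, 0.235, 0.0]
force: [-0.6, 0.3, -0.4]
width: 0.002
gripper_force: 0.0
clock: 4.22
position: [0.4984, -0.1885, 0.118]
ee_rot: [3.133, 0.235, 0.0]
force: [0.7, -0.3, 0.5]
width: 0.009
gripper_force: 0.0
([283, 93], 866.8, 23.7, 'size', 63, 64, 'long-axis deg', 114.2, 'z', 37.6)
([456, 161], 699.9, -357.4, 'size', 30, 82, 'long-axis deg', 83.3, 'z', 37.9)
([138, 176], 670.6, 333.6, 'size', 62, 62, 'long-axis deg', 8.5, 'z', 72.6)
([291, 220], 555.1, 3.1, 'size', 41, 96, 'long-axis deg', 83.9, 'z', 139.3)
([195, 224], 550.7, 195.3, 'size', 41, 97, 'long-axis deg', 92.9, 'z', 138.7)
([375, 303], 413.9, -181.5, 'size', 58, 119, 'long-axis deg', 8.2, 'z', 39.3)
([297, 471], 70.0, -1.6, 'size', 41, 127, 'long-axis deg', 89.1, 'z', 55.8)
```

```bash
python3 -m creep '[[0.08,-0.83,0,0,0],[0.08,-0.83,0,0,0],[0.08,-0.83,0,0,0],[0.08,-0.83,0,0,0],[0.08,-0.83,0,0,0],[0.08,-0.83,0,0,0],[0,0,0,0.92,0],[0,0,0,0.92,0],[0,0,0,0.92,0],[0,0,0,0.92,0],[0.4,0,0,0,0],[0.3,0,0,0,0]]'
```

```text
clock: 5.78
position: [0.517, 0.0082, 0.1181]
ee_rot: [-3.137, 0.167, -0.002]
force: [-0.3, -0.5, -0.2]
width: 0.006
gripper_force: 0.0
```

```bash
python3 -m creep '[[0.15,0,0,0,0],[0.15,0,0,0,0],[0.15,0,0,0,0],[0.15,0,0,0,0],[0.15,0,0,0,0],[0.15,0,0,0,0],[0.15,0,0,0,0]]';python3 -m creep '[[0.15,0,0,0,0],[0.15,0,0,0,0],[0.15,0,0,0,0],[0,0,0,0,0],[0,0,0,0,0],[0,0,0,0,0]]'
```

```text
clock: 6.65
position: [0.5575, 0.0038, 0.1179]
ee_rot: [3.137, -0.169, 0.0]
force: [-0.7, 0.3, -0.4]
width: 0.007
gripper_force: 0.0
clock: 7.4
position: [0.5747, 0.0019, 0.1179]
ee_rot: [3.137, -0.168, -0.0]
force: [0.7, 0.0, 0.4]
width: 0.0
gripper_force: 0.0
```

```bash
python3 -m creep '[[-0.94,0,0,0,0],[-0.94,0,0,0,0],[-0.94,0,0,0,0],[0,-0.9,0,0,0],[0,-0.9,0,0,0],[0,-0.9,0,0,0],[0,-0.9,0,0,0],[0,-0.9,0,0,0],[0,0,0,-0.72,0],[0,0,0,-0.72,0],[0.3,0,0,-0.71,0],[0.4,0,0,0,0]]'
```

```text
clock: 8.9
position: [0.5104, 0.1935, 0.1181]
ee_rot: [3.141, 0.067, -0.0]
force: [-0.0, 0.5, 0.2]
width: 0.005
gripper_force: 0.0
```

```bash
python3 -m creep '[[0.15,0,0,0,0],[0.15,0,0,0,0],[0.15,0,0,0,0],[0.15,0,0,0,0],[0.15,0,0,0,0],[0.15,0,0,0,0],[0.15,0,0,0,0]]';python3 -m creep '[[0.15,0,0,0,0],[0.15,0,0,0,0],[0.15,0,0,0,0],[0,0,0,0,0],[0,0,0,0,0],[0,0,0,0,0]]'; python3 -m creep '[[-0.5,0,-0.9,0,1],[-0.5,0,-0.9,0,1],[-0.5,0,-0.9,0,1]]'
cat >> h.py <<'E'
def survey(tag=None):
    d=shot("top"); w=world(d); m=masks(d["pixels"])
    if tag: cv2.imwrite(f"pics/{tag}.png",d["pixels"])
    for k,zr in (("wax",(.008,.06)),("bar",(.015,.06))): print(k); [print(r) for r in rects(w,m[k],*zr) if r[1]<800]
    print("trays/tall"); [print(r) for r in rects(w,m["any"],.03,.3,150)]
    return d,w
E
python3 -c "
from h import *
survey('t2'); print(readout.observe()['position'])"
```

```text
clock: 9.78
position: [0.5524, 0.1953, 0.1179]
ee_rot: [3.141, 0.067, -0.0]
force: [-0.5, 0.9, -0.5]
width: 0.003
gripper_force: 0.0
clock: 10.52
position: [0.5698, 0.1961, 0.1179]
ee_rot: [3.141, 0.067, -0.0]
force: [-0.3, -0.0, -0.1]
width: 0.0
gripper_force: 0.0
clock: 10.9
position: [0.5092, 0.1935, 0.227]
ee_rot: [3.141, 0.067, -0.0]
force: [0.6, -0.8, -0.4]
width: 0.281
gripper_force: 0.0
wax
([462, 235], 542.1, -358.5, 'size', 20, 64, 'long-axis deg', 78.0, 'z', 24.8)
([462, 271], 463.8, -356.4, 'size', 17, 33, 'long-axis deg', 91.6, 'z', 24.9)
([464, 313], 374.1, -356.5, 'size', 14, 25, 'long-axis deg', 64.3, 'z', 25.3)
bar
trays/tall
([283, 93], 866.7, 24.7, 'size', 63, 63, 'long-axis deg', 120.0, 'z', 37.8)
([297, 186], 648.8, -6.9, 'size', 96, 141, 'long-axis deg', 173.9, 'z', 38.8)
([454, 176], 668.8, -348.0, 'size', 81, 82, 'long-axis deg', 159.6, 'z', 38.4)
([201, 174], 664.2, 200.8, 'size', 98, 100, 'long-axis deg', 2.2, 'z', 38.2)
([391, 287], 427.3, -199.3, 'size', 97, 140, 'long-axis deg', 8.4, 'z', 39.1)
([297, 471], 71.2, -2.5, 'size', 44, 130, 'long-axis deg', 88.9, 'z', 55.3)
[0.5087487  0.19475966 0.23180469]
```

View pics/t2.png

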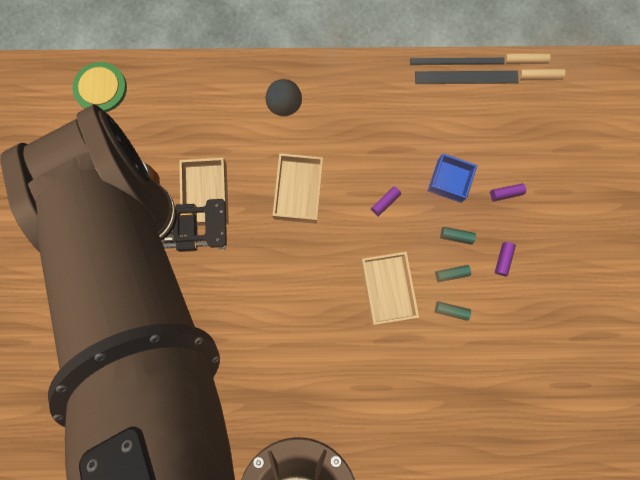

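All three trays now lie flat with the open side up: T1 (203,190, partly hidden), T2 (298,187) and T3 (390,288). The arm hides the bars, so I'll pick those up with the wrist camera. Next: over the middle bar.

```bash
python3 -m creep '[[-0.24,-0.94,0,0,0.6],[-0.24,-0.94,0,0,0.6],[-0.24,-0.94,0,0,0.6],[-0.24,-0.94,0,0,0.6],[0,0,0,-0.99,0.6],[0,0,0,-0.99,0.6],[0,0,0,-0.99,0.6],[0,0,0,-0.99,0.6],[0,0,0,-0.99,0.6],[0,0,0,-0.99,0.6],[0,0,0,-0.99,0.6],[0,0,0,-0.99,0.6]]' 20;  python3 -m creep '[[0,0,0,-0.99,0.6],[0,0,0,-0.99,0.6],[0,0,0,-0.99,0.6],[0,0,0,-0.99,0.6],[0,0,0,-0.99,0.6],[0,0,0,-0.99,0.6],[0,0,0,-0.99,0.6],[0,0,0,-0.99,0.6],[0,0,0,-0.99,0.6],[0,0,0,-0.99,0.6],[0,0,0,-0.99,0.6],[0,0,0,-0.99,0.6]]'
cat >> h.py <<'E'
def aim(tx,ty,z,yaw=None):
    """print rows-units from the present measured pose to a target TCP (m) ; turn first, then shift in the turned axes"""
    o=readout.observe(); M=R.from_rotvec(o["ee_rot"]).as_matrix(); y0=np.degrees(np.arctan2(M[1,0],M[0,0])); y=y0 if yaw is None else yaw
    dy=(y-y0+180)%360-180; a=np.radians(y); d=np.array([tx,ty,z])-o["position"]
    print("yaw",y0.round(1),"turn units",round(-dy/4,2),"| after turn x,y,z units",((np.array([d[0]*np.cos(a)+d[1]*np.sin(a),d[0]*np.sin(a)-d[1]*np.cos(a),-d[2]]))/.04).round(2),"pos",o["position"].round(4),"w",round(o["width"],3),"j7",o["joints"][6].round(2))
def wrist(tag=None,zhi=.06):
    d=shot("wrist"); w=world(d); m=masks(d["pixels"])
    if tag: cv2.imwrite(f"pics/{tag}.png",d["pixels"])
    for k,z in (("wax",.008),("bar",.015)): print(k); [print(r) for r in rects(w,m[k],z,zhi,150)]
    return d,w
E
python3 -c "
from h import *
wrist('w1'); aim(.4645,.3425,.1,81.6)
d=shot('scene'); w=world(d); m=masks(d['pixels']); [print(r) for r in rects(w,m['bar'],.015,.04)]"
```

```text
clock: 12.45
position: [0.4652, 0.3421, 0.2258]
ee_rot: [3.002, 0.925, -0.0]
force: [-0.0, -0.2, -0.1]
width: 0.599
gripper_force: 0.0
clock: 13.95
position: [0.4652, 0.3421, 0.2258]
ee_rot: [2.375, 2.056, -0.0]
force: [0.8, 1.2, 0.4]
width: 0.597
gripper_force: 0.0
wax
bar
([422, 203], 551.7, 331.4, 'size', 20, 70, 'long-axis deg', 102.7, 'z', 24.4)
([321, 204], 463.4, 343.3, 'size', 19, 70, 'long-axis deg', 81.4, 'z', 24.7)
([227, 223], 378.4, 338.4, 'size', 20, 71, 'long-axis deg', 75.6, 'z', 24.9)
yaw 82.0 turn units 0.09 | after turn x,y,z units [ 0.01 -0.02  3.14] pos [0.4653 0.342  0.2258] w 0.595 j7 -1.06
([486, 335], 381.7, 339.5, 'size', 22, 71, 'long-axis deg', 75.3, 'z', 23.2)
([459, 360], 466.3, 343.2, 'size', 22, 71, 'long-axis deg', 81.2, 'z', 23.1)
([423, 381], 555.9, 331.8, 'size', 23, 70, 'long-axis deg', 103.3, 'z', 22.7)
```

View pics/w1.png

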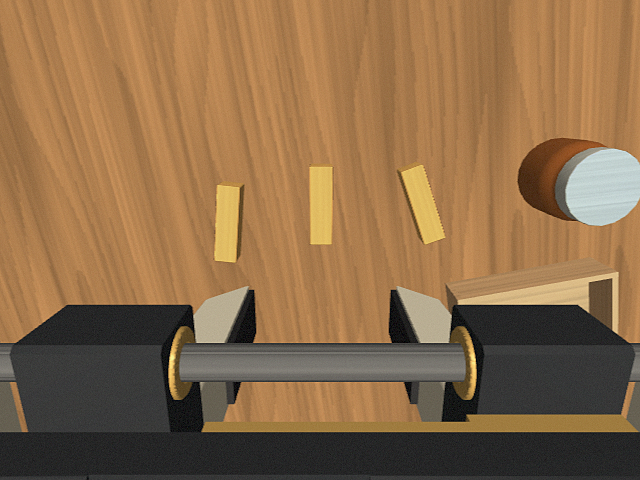

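The wrist view shows the three bars at (321,204), (227,223) and (422,203), with the jar near the last one, and all agree with the top view. I'll take the middle bar.

```bash
python3 -m creep '[[0,-0.05,1,0.1,0.6],[0,0,1,0,0.6],[0,0,1,0,0.6],[0,0,1,0,0.6],[0,0,0.8,0,0.6],[0,0,0.5,0,0.6],[0,0,0.26,0,0.6],[0,0,0,0,0],[0,0,0,0,0],[0,0,0,0,0],[0,0,0,0,0],[0,0,0,0,0]]' 25; python3 -m creep '[[0,0,-0.4,0,0],[0,0,-0.8,0,0],[0,0,-1,0,0]]'
python3 -c "
from h import *
d,w=wrist(); 
d=shot('scene'); w=world(d); print([r for r in rects(w,np.ones((480,640),bool),.03,.06,100)])
aim(.645,.198,.11,92.2)"
```

```text
clock: 15.55
position: [0.4637, 0.3426, 0.0041]
ee_rot: [2.385, 2.045, 0.001]
force: [-0.3, -1.1, 6.8]
width: 0.218
gripper_force: 25.0
clock: 15.92
position: [0.4626, 0.3419, 0.0925]
ee_rot: [-2.384, -2.046, 0.003]
force: [0.2, -0.2, -2.2]
width: 0.216
gripper_force: 25.0
wax
bar
([480, 246], 551.9, 331.2, 'size', 20, 70, 'long-axis deg', 102.5, 'z', 24.5)
([182, 262], 381.4, 348.6, 'size', 20, 50, 'long-axis deg', 75.5, 'z', 24.9)
[([229, 20], 225.8, -935.1, 'size', 94, 153, 'long-axis deg', 111.5, 'z', 41.6), ([591, 37], -610.2, -162.6, 'size', 24, 370, 'long-axis deg', 89.9, 'z', 54.0), ([195, 35], 338.6, -933.6, 'size', 84, 159, 'long-axis deg', 124.5, 'z', 43.1), ([110, 78], 642.3, -897.8, 'size', 88, 169, 'long-axis deg', 147.3, 'z', 46.2), ([464, 164], 76.9, -37.3, 'size', 45, 105, 'long-axis deg', 64.2, 'z', 44.5), ([311, 191], 431.4, -197.6, 'size', 102, 146, 'long-axis deg', 8.3, 'z', 37.2), ([195, 200], 673.9, -346.5, 'size', 80, 87, 'long-axis deg', 69.7, 'z', 37.3), ([284, 290], 653.5, -4.4, 'size', 102, 142, 'long-axis deg', 173.8, 'z', 38.1), ([346, 357], 647.3, 200.5, 'size', 100, 143, 'long-axis deg', 2.9, 'z', 38.3), ([206, 358], 872.3, 27.3, 'size', 66, 66, 'long-axis deg', 127.8, 'z', 38.2), ([378, 426], 686.5, 346.1, 'size', 43, 65, 'long-axis deg', 131.4, 'z', 46.4)]
yaw 81.2 turn units -2.74 | after turn x,y,z units [-3.83  4.36 -0.34] pos [0.465  0.3445 0.0963] w 0.216 j7 -1.16
```

```bash
python3 -m creep '[[0,0,0,-0.91,0],[0,0,0,-0.91,0],[0,0,0,-0.91,0],[-0.76,0.99,0,0,0],[-0.76,0.99,0,0,0],[-0.76,0.99,0,0,0],[-0.76,0.99,0,0,0],[-0.76,0.99,0,0,0],[0,0,0,0,0],[0,0,0,0,0]]'
python3 -c "
from h import *
d,w=wrist('w2'); aim(.6688,.1994,.01,92.5)
for r in rects(w,np.ones((480,640),bool),.03,.05,150): print(r)
d,w=survey()"
```

```text
clock: 17.27
position: [0.6661, 0.1982, 0.091]
ee_rot: [-2.178, -2.262, 0.001]
force: [-0.7, 1.2, -1.9]
width: 0.214
gripper_force: 25.0
wax
bar
([111, 30], 556.6, 311.1, 'size', 21, 29, 'long-axis deg', 102.4, 'z', 24.8)
yaw 92.2 turn units -0.06 | after turn x,y,z units [0.   0.08 2.03] pos [0.6656 0.1991 0.0912] w 0.218 j7 -0.6
([349, 32], 673.6, 314.9, 'size', 21, 61, 'long-axis deg', 178.7, 'z', 46.0)
([273, 209], 643.5, 210.6, 'size', 78, 141, 'long-axis deg', 2.9, 'z', 40.5)
wax
([462, 235], 542.4, -359.1, 'size', 18, 63, 'long-axis deg', 74.8, 'z', 25.1)
([462, 270], 462.1, -356.8, 'size', 17, 35, 'long-axis deg', 103.3, 'z', 24.9)
([473, 304], 392.1, -372.3, 'size', 19, 62, 'long-axis deg', 73.6, 'z', 25.1)
bar
([142, 234], 550.6, 329.4, 'size', 20, 70, 'long-axis deg', 102.7, 'z', 23.0)
([135, 315], 377.6, 337.7, 'size', 20, 70, 'long-axis deg', 76.2, 'z', 23.1)
trays/tall
([283, 93], 867.2, 25.4, 'size', 63, 65, 'long-axis deg', 89.6, 'z', 38.2)
([298, 185], 649.1, -7.0, 'size', 96, 141, 'long-axis deg', 173.9, 'z', 38.9)
([454, 176], 668.8, -347.9, 'size', 80, 81, 'long-axis deg', 159.6, 'z', 38.3)
([133, 177], 666.6, 342.5, 'size', 44, 62, 'long-axis deg', 32.0, 'z', 73.3)
([396, 283], 427.3, -199.7, 'size', 97, 140, 'long-axis deg', 8.6, 'z', 39.3)
```

View pics/w2.png

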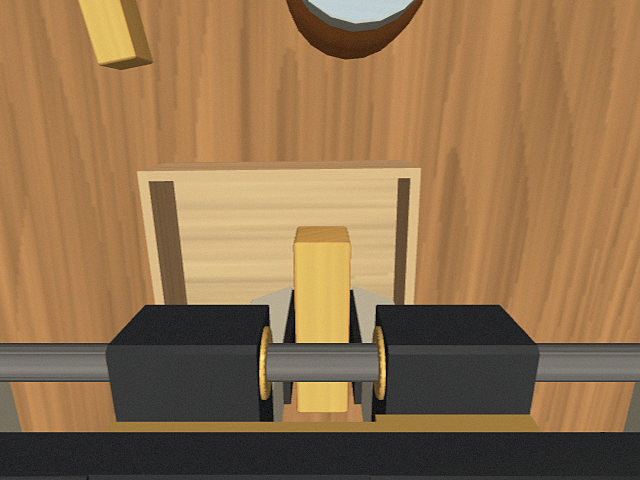

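The bar is held across the tray's right-hand half, at (322,310). One wax block has been knocked aside, as announced. Lowering and letting go.

```bash
python3 -m creep '[[0,0.02,0.7,0,0],[0,0,0.6,0,0],[0,0,0.4,0,0],[0,0,0.2,0,0],[0,0,0.1,0,0],[0,0,0,0,0],[0,0,0,0,0.33],[0,0,0,0,0.33],[0,0,0,0,0.33]]'; python3 -m creep '[[0,0,-0.3,0,0.33],[0,0,-0.9,0,0.33],[0,0,-1,0,0.6],[0,0,-0.5,0,0.6]]'
python3 -c "
from h import *
wrist(); aim(.3785,.3387,.1,76)"
```

```text
clock: 18.5
position: [0.6681, 0.1981, 0.012]
ee_rot: [2.179, 2.263, 0.001]
force: [0.4, -0.2, 0.7]
width: 0.324
gripper_force: 0.0
clock: 19.0
position: [0.6688, 0.1987, 0.1228]
ee_rot: [2.178, 2.262, 0.006]
force: [0.8, -0.3, -0.2]
width: 0.496
gripper_force: 0.0
wax
bar
([130, 34], 555.8, 315.1, 'size', 21, 37, 'long-axis deg', 102.5, 'z', 24.8)
([321, 239], 667.4, 196.5, 'size', 20, 75, 'long-axis deg', 92.1, 'z', 29.7)
yaw 92.2 turn units 4.04 | after turn x,y,z units [ 1.63 -7.9   0.61] pos [0.6695 0.199  0.1246] w 0.544 j7 -0.59
```

```bash
python3 -m creep '[[0,0,0,0.82,0.6],[0,0,0,0.82,0.6],[0,0,0,0.82,0.6],[0,0,0,0.82,0.6],[0.2,-0.98,0,0.82,0.6],[0.2,-0.99,0,0,0.6],[0.2,-0.99,0,0,0.6],[0.2,-0.99,0,0,0.6],[0.2,-0.99,0,0,0.6],[0.2,-0.99,0,0,0.6],[0.2,-0.99,0,0,0.6],[0.2,-0.99,0,0,0.6]]'
python3 -c "
from h import *
wrist(); aim(.3784,.3384,.003,75.7)"
```

```text
clock: 20.55
position: [0.3744, 0.3359, 0.119]
ee_rot: [2.48, 1.929, -0.001]
force: [0.2, 0.2, -0.1]
width: 0.599
gripper_force: 0.0
wax
bar
([609, 176], 551.8, 331.4, 'size', 21, 70, 'long-axis deg', 102.8, 'z', 24.2)
([329, 233], 378.7, 338.7, 'size', 20, 70, 'long-axis deg', 76.1, 'z', 24.7)
yaw 76.1 turn units 0.1 | after turn x,y,z units [0.05 0.23 2.91] pos [0.3688 0.3388 0.1192] w 0.598 j7 -1.35
```

```bash
python3 -m creep '[[0,0,0.8,0,0.6],[0,0,0.8,0,0.6],[0,0,0,0,0.6],[0,0,0,0,0.6]]'
python3 -c "
from h import *
aim(.3786,.3386,.003,76)"
```

```text
clock: 21.1
position: [0.376, 0.3361, 0.0561]
ee_rot: [-2.479, -1.929, -0.0]
force: [-0.4, -0.3, 0.1]
width: 0.607
gripper_force: 0.0
yaw 75.8 turn units -0.06 | after turn x,y,z units [0.08 0.05 1.33] pos [0.376  0.3361 0.0561] w 0.607 j7 -1.41
```

```bash
python3 -m creep '[[0.07,0.05,0.8,0,0.6],[0,0,0.4,0,0.6],[0,0,0.12,0,0.6],[0,0,0,0,0],[0,0,0,0,0],[0,0,0,0,0],[0,0,0,0,0],[0,0,0,0,0],[0,0,-0.4,0,0],[0,0,-0.9,0,0],[0,0,-1,0,0]]' 25; python3 -m creep '[[0,0,0,-0.68,0],[0,0,0,-0.68,0],[0,0,0,-0.67,0],[-0.875,0.92,0,0,0],[-0.875,0.92,0,0,0],[-0.875,0.92,0,0,0],[-0.875,0.92,0,0,0],[-0.875,0.92,0,0,0],[-0.875,0.92,0,0,0],[-0.875,0.92,0,0,0],[-0.875,0.92,0,0,0],[-0.875,0.92,0,0,0]]'; python3 -m creep '[[0,0,0,0,0],[0,0,0,0,0],[0,0,0,0,0]]'
python3 -c "
from h import *
wrist('w3'); aim(.675,-.0098,.0105,83.9)"
```

```text
clock: 22.48
position: [0.3779, 0.3376, 0.096]
ee_rot: [-2.479, -1.929, 0.002]
force: [0.7, 0.3, -2.9]
width: 0.213
gripper_force: 25.0
clock: 23.98
position: [0.6748, -0.0118, 0.0955]
ee_rot: [-2.336, -2.099, -0.0]
force: [1.0, 1.2, -1.9]
width: 0.216
gripper_force: 25.0
clock: 24.35
position: [0.6735, -0.0088, 0.0951]
ee_rot: [-2.334, -2.102, -0.0]
force: [-0.3, 0.3, -2.7]
width: 0.215
gripper_force: 25.0
wax
bar
yaw 84.0 turn units 0.03 | after turn x,y,z units [-0.02  0.04  2.12] pos [ 0.6736 -0.0089  0.0951] w 0.212 j7 -0.43
```

View pics/w3.png

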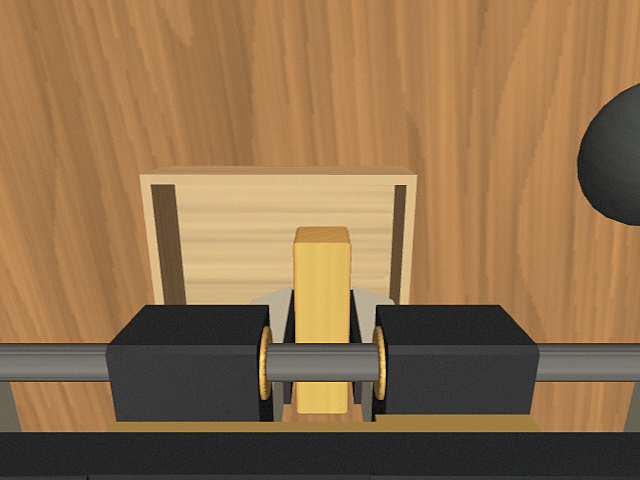

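```bash
python3 -m creep '[[0,0.03,0.8,0,0],[0,0,0.7,0,0],[0,0,0.4,0,0],[0,0,0.2,0,0],[0,0,0,0,0],[0,0,0,0,0.33],[0,0,0,0,0.33],[0,0,0,0,0.33],[0,0,-0.3,0,0.33],[0,0,-0.9,0,0.33],[0,0,-1,0,1],[0,0,-0.8,0,1]]'; python3 -c "
from h import *
wrist(); aim(.5518,.3314,.13)"
python3 -m creep '[[0.907,-0.44,0,0,1],[0.907,-0.44,0,0,1],[0.907,-0.44,0,0,1],[0.907,-0.44,0,0,1],[0.907,-0.44,0,0,1],[0.907,-0.44,0,0,1],[0.907,-0.44,0,0,1],[0.907,-0.44,0,0,1],[0.907,-0.44,0,0,1],[0,0,0,0.99,1],[0,0,0,0.99,1],[0,0,0,0.99,1]]';python3 -m creep '[[0,0,0,0.99,1],[0,0,0,0.99,1],[0,0,0,0.99,1],[0,0,0,0.99,1],[0,0,0,0.99,1],[0,0,0,0.99,1],[0,0,0,0.99,1],[0,0,0,0.99,1],[0,0,0,0.99,1],[0,0,0,0.99,1],[0,0,0,0.99,1],[0,0,0,0.99,1]]';python3 -m creep '[[0,0,0,0.99,1],[0,0,0,0.99,1],[0,0,0,0.99,1],[0,0,0,0,1],[0,0,0,0,1]]'
python3 -c "
from h import *
wrist(); aim(.5518,.3314,.004,12.7)"
```

```text
clock: 25.9
position: [0.6759, -0.0104, 0.1335]
ee_rot: [2.336, 2.099, 0.003]
force: [0.4, 0.1, -0.5]
width: 0.503
gripper_force: 0.0
wax
bar
([322, 234], 675.2, -9.4, 'size', 20, 70, 'long-axis deg', 83.6, 'z', 29.7)
yaw 83.9 turn units -0.0 | after turn x,y,z units [ 8.15 -4.05  0.2 ] pos [ 0.678 -0.01   0.138] w 0.544 j7 -0.41
clock: 27.45
position: [0.5527, 0.3312, 0.1314]
ee_rot: [2.543, 1.844, 0.001]
force: [-0.7, -0.9, 0.5]
width: 1.001
gripper_force: 0.0
clock: 28.95
position: [0.5527, 0.3312, 0.1315]
ee_rot: [-3.07, -0.663, -0.001]
force: [-0.1, -0.2, -0.3]
width: 0.997
gripper_force: 0.0
clock: 29.58
position: [0.5527, 0.3311, 0.1311]
ee_rot: [-3.122, -0.347, -0.001]
force: [0.3, 0.1, 0.2]
width: 1.002
gripper_force: 0.0
wax
bar
([578, 103], 667.0, 202.5, 'size', 21, 87, 'long-axis deg', 93.6, 'z', 29.5)
([322, 236], 552.1, 330.9, 'size', 20, 70, 'long-axis deg', 102.6, 'z', 24.8)
yaw 12.7 turn units -0.0 | after turn x,y,z units [-0.02 -0.01  3.17] pos [0.5527 0.331  0.131 ] w 1.001 j7 -2.06
```

```bash
python3 -m creep '[[0,0,1,0,1],[0,0,1,0,1],[0,0,0.7,0,1],[0,0,0.3,0,1],[0,0,0.17,0,1],[0,0,0,0,0],[0,0,0,0,0],[0,0,0,0,0],[0,0,0,0,0],[0,0,-0.4,0,0],[-0.7,0,0,0,0],[-0.8,0,0,0,0]]' 20; python3 -m creep '[[-0.7,0,0,0,0],[0,0,0,0,0],[0,0,0.2,0,0],[0,0,0.17,0,0],[0,0,0,0,0],[0,0,0,0,1],[0,0,0,0,1],[0,0,0,0,1],[0,0,-0.6,0,1],[0,0,-1,0,1],[0,0,-1,0,1]]'
python3 -c "
from h import *
wrist(); aim(.4665,.312,.004,102.7)"
```

```text
clock: 31.12
position: [0.4939, 0.3178, 0.0207]
ee_rot: [-3.122, -0.344, -0.001]
force: [-0.0, 0.1, -2.7]
width: 0.762
gripper_force: 20.0
clock: 32.5
position: [0.4666, 0.3116, 0.1102]
ee_rot: [3.122, 0.345, -0.001]
force: [1.1, 0.4, 0.1]
width: 1.001
gripper_force: 0.0
wax
bar
([323, 245], 466.0, 311.4, 'size', 21, 70, 'long-axis deg', 102.6, 'z', 24.8)
yaw 12.6 turn units -22.52 | after turn x,y,z units [-0.02 -0.07  2.79] pos [0.4689 0.3135 0.1155] w 1.0 j7 -2.14
```

```bash
python3 -m creep '[[0,0,0,-1,0.7],[0,0,0,-1,0.7],[0,0,0,-1,0.7],[0,0,0,-1,0.7],[0,0,0,-1,0.7],[0,0,0,-1,0.7],[0,0,0,-1,0.7],[0,0,0,-1,0.7],[0,0,0,-1,0.7],[0,0,0,-1,0.7],[0,0,0,-1,0.7],[0,0,0,-1,0.7]]';python3 -m creep '[[0,0,0,-1,0.7],[0,0,0,-1,0.7],[0,0,0,-1,0.7],[0,0,0,-1,0.7],[0,0,0,-1,0.7],[0,0,0,-1,0.7],[0,0,0,-1,0.7],[0,0,0,-1,0.7],[0,0,0,-1,0.7],[0,0,0,-1,0.7],[0,0,0,-0.5,0.7],[0,0,0,0,0.7]]'
python3 -c "
from h import *
wrist(); aim(.466,.3115,.003,102.7)"
```

```text
clock: 34.05
position: [0.4668, 0.3117, 0.1091]
ee_rot: [2.711, 1.588, 0.0]
force: [0.7, -0.3, -1.0]
width: 0.701
gripper_force: 0.0
clock: 35.55
position: [0.4668, 0.3117, 0.1091]
ee_rot: [-1.965, -2.451, 0.0]
force: [-0.5, -0.2, 0.1]
width: 0.702
gripper_force: 0.0
wax
bar
([322, 244], 466.0, 311.9, 'size', 20, 70, 'long-axis deg', 102.1, 'z', 24.6)
yaw 102.5 turn units -0.04 | after turn x,y,z units [-0.   -0.02  2.65] pos [0.4669 0.3117 0.1091] w 0.701 j7 -0.8
```

```bash
python3 -m creep '[[0,0,1,0,0.7],[0,0,0.9,0,0.7],[0,0,0.5,0,0.7],[0,0,0.24,0,0.7],[0,0,0,0,0],[0,0,0,0,0],[0,0,0,0,0],[0,0,0,0,0],[0,0,0,0,0],[0,0,-0.4,0,0],[0,0,-0.9,0,0],[0,0,-1,0,0]]' 25; python3 -m creep '[[0,0,0,1,0],[-0.96,-0.17,0,0,0],[-0.96,-0.17,0,0,0],[-0.96,-0.17,0,0,0],[-0.96,-0.17,0,0,0],[-0.96,-0.17,0,0,0],[-0.96,-0.17,0,0,0],[-0.96,-0.17,0,0,0],[-0.96,-0.17,0,0,0],[-0.96,-0.17,0,0,0],[-0.96,-0.17,0,0,0],[-0.96,-0.17,0,0,0]]'; python3 -m creep '[[-0.96,-0.17,0,0,0],[-0.96,-0.17,0,0,0],[0,0,0,0,0],[0,0,0,0,0]]'
python3 -c "
from h import *
d,w=wrist('w4'); aim(.453,-.1956,.0105,98.5)
for r in rects(w,np.ones((480,640),bool),.03,.05,150): print(r)
"
```

```text
clock: 37.1
position: [0.4663, 0.3115, 0.0969]
ee_rot: [-1.963, -2.452, 0.002]
force: [0.7, 0.5, -2.2]
width: 0.215
gripper_force: 25.0
clock: 38.6
position: [0.456, -0.1183, 0.0964]
ee_rot: [2.048, 2.382, 0.0]
force: [0.3, -0.1, -2.5]
width: 0.215
gripper_force: 25.0
clock: 39.1
position: [0.4541, -0.1945, 0.096]
ee_rot: [2.049, 2.382, 0.001]
force: [1.0, -0.3, -3.0]
width: 0.216
gripper_force: 25.0
wax
([296, 414], 455.5, -308.9, 'size', 10, 23, 'long-axis deg', 4.4, 'z', 22.9)
bar
yaw 98.7 turn units 0.04 | after turn x,y,z units [-0.04 -0.04  2.14] pos [ 0.4542 -0.194   0.096 ] w 0.214 j7 0.14
([265, 212], 427.4, -188.0, 'size', 77, 141, 'long-axis deg', 8.7, 'z', 40.5)
```

View pics/w4.png

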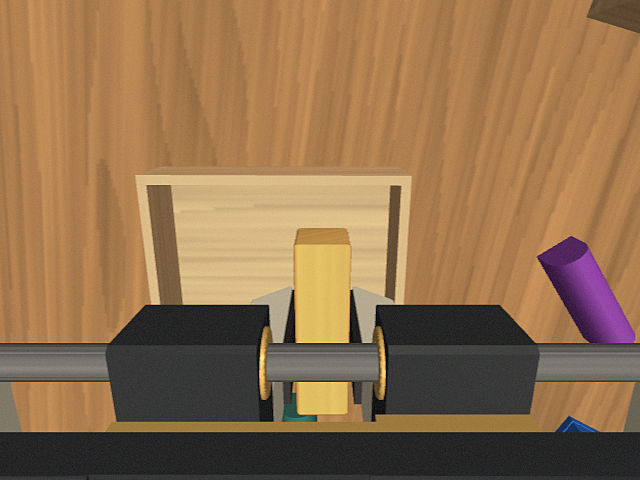

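The bar is over T3's right half. Releasing it, then looking at the wax.

```bash
python3 -m creep '[[-0.03,-0.04,0.8,0,0],[0,0,0.7,0,0],[0,0,0.4,0,0],[0,0,0.2,0,0],[0,0,0.02,0,0],[0,0,0,0,0.33],[0,0,0,0,0.33],[0,0,0,0,0.33],[0,0,-0.3,0,0.33],[0,0,-0.9,0,0.33],[0,0,-1,0,0.6],[0,0,-0.8,0,0.6]]'; python3 -m creep '[[-0.9,0,0,0,0.6],[-0.9,0,0,0,0.6],[-0.9,0,-0.5,0,0.6],[0,0,-0.5,0,0.6],[0,0,0,0,0.6]]'
python3 -c "
from h import *
d,w=survey('t3'); print([r for r in rects(w,np.ones((480,640),bool),.01,.03,60)])
d,w=wrist('w5'); aim(.458,-.343,.002,100.8)"
```

```text
clock: 40.65
position: [0.453, -0.1964, 0.1331]
ee_rot: [2.048, 2.381, 0.001]
force: [-0.6, -1.6, -0.2]
width: 0.498
gripper_force: 0.0
clock: 41.28
position: [0.4697, -0.3037, 0.1726]
ee_rot: [2.047, 2.379, 0.001]
force: [-0.5, 0.2, -0.0]
width: 0.603
gripper_force: 0.0
wax
([459, 300], 398.9, -345.9, 'size', 11, 20, 'long-axis deg', 90.3, 'z', 25.6)
bar
([299, 176], 673.7, -10.9, 'size', 20, 69, 'long-axis deg', 83.3, 'z', 28.3)
([204, 181], 666.4, 197.2, 'size', 20, 69, 'long-axis deg', 92.0, 'z', 28.0)
([388, 277], 450.7, -197.4, 'size', 20, 70, 'long-axis deg', 98.5, 'z', 28.5)
trays/tall
([283, 93], 866.0, 23.5, 'size', 64, 65, 'long-axis deg', 116.7, 'z', 37.8)
([297, 186], 649.2, -7.0, 'size', 96, 142, 'long-axis deg', 173.9, 'z', 38.9)
([469, 247], 543.0, -314.5, 'size', 122, 351, 'long-axis deg', 171.8, 'z', 279.4)
([138, 176], 671.3, 333.8, 'size', 62, 63, 'long-axis deg', 13.2, 'z', 72.6)
([201, 190], 642.7, 199.8, 'size', 97, 141, 'long-axis deg', 3.0, 'z', 38.4)
([390, 288], 427.4, -199.4, 'size', 97, 140, 'long-axis deg', 8.2, 'z', 39.3)
([297, 471], 69.4, -1.4, 'size'
[... 1358 characters left out ...]
is deg', 100.5, 'z', 23.6), ([387, 277], 450.7, -197.3, 'size', 20, 70, 'long-axis deg', 98.5, 'z', 27.9), ([457, 301], 398.9, -345.7, 'size', 23, 24, 'long-axis deg', 168.8, 'z', 23.5), ([298, 459], 82.0, -3.1, 'size', 80, 228, 'long-axis deg', 89.2, 'z', 13.8)]
wax
([304, 262], 459.7, -339.5, 'size', 23, 70, 'long-axis deg', 100.5, 'z', 25.0)
([223, 271], 395.2, -364.7, 'size', 24, 63, 'long-axis deg', 74.8, 'z', 24.8)
([405, 284], 541.8, -354.7, 'size', 23, 71, 'long-axis deg', 75.7, 'z', 22.8)
bar
([322, 64], 452.1, -196.3, 'size', 20, 70, 'long-axis deg', 98.9, 'z', 29.7)
yaw 98.6 turn units -0.54 | after turn x,y,z units [-0.94 -0.45  4.22] pos [ 0.4686 -0.3028  0.1708] w 0.602 j7 0.39
```

View pics/w5.png

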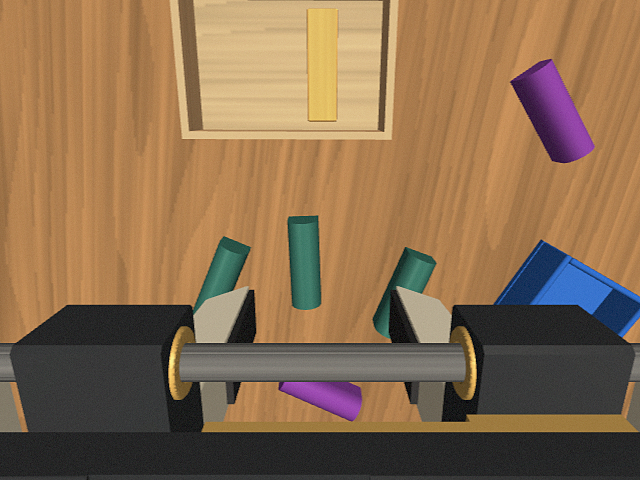

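T3's bar lies flat at (322,64). The wax blocks are at (304,262), (223,271) and (405,284). The knocked one on the left comes first, because it gives the fingers the most room.

```bash
python3 -m creep '[[0,0,0,1,0.5],[0,0,0,1,0.5],[0,0,0,1,0.5],[0,0,0,1,0.5],[0,0,0,1,0.5],[0,0,0,0.95,0.5],[-0.7,-0.46,0.4,0,0.5],[-0.7,-0.46,0.4,0,0.5],[-0.66,-0.46,0.4,0,0.5],[0,0,0,0,0.5],[0,0,0,0,0.5]]'
python3 -c "
from h import *
d,w=wrist(); aim(.394,-.368,.002,75)"
```

```text
clock: 42.75
position: [0.3943, -0.3674, 0.1225]
ee_rot: [-2.494, -1.909, -0.001]
force: [0.4, 0.4, 0.4]
width: 0.496
gripper_force: 0.0
wax
([549, 158], 541.6, -355.0, 'size', 22, 70, 'long-axis deg', 77.8, 'z', 24.2)
([412, 170], 459.2, -340.1, 'size', 23, 70, 'long-axis deg', 100.1, 'z', 25.0)
([323, 239], 393.8, -368.6, 'size', 23, 70, 'long-axis deg', 74.7, 'z', 25.2)
bar
yaw 74.9 turn units -0.03 | after turn x,y,z units [-0.02 -0.02  3.02] pos [ 0.3949 -0.3673  0.1229] w 0.503 j7 0.17
```

```bash
python3 -m creep '[[0,0,1,0,0.5],[0,0,1,0,0.5],[0,0,0.7,0,0.5],[0,0,0.3,0,0.5],[0,0,0,0,0],[0,0,0,0,0],[0,0,0,0,0],[0,0,0,0,0],[0,0,0,0,0],[0,0,-0.4,0,0],[0,0,-0.9,0,0],[0,0,-1,0,0]]' 15; python3 -m creep '[[0,0,0,-1,0],[0,0,0,-1,0],[0,0,0,-1,0],[0,0,0,-1,0],[0,0,0,-1,0],[0,0,0,-0.9,0],[0.81,0.16,0,0,0],[0.81,0.16,0,0,0],[0.81,0.16,0,0,0],[0.81,0.16,0,0,0],[0.81,0.16,0,0,0],[0,0,0,0,0]]'
python3 -c "
from h import *
d,w=wrist('w6'); aim(.4016,-.2033,.0095,98.5)"
```

```text
clock: 44.3
position: [0.3936, -0.3681, 0.0965]
ee_rot: [-2.495, -1.908, 0.0]
force: [0.6, -0.3, -0.3]
width: 0.26
gripper_force: 15.0
clock: 45.8
position: [0.4022, -0.2012, 0.0958]
ee_rot: [2.048, 2.382, 0.0]
force: [0.4, -0.2, -1.2]
width: 0.259
gripper_force: 15.0
wax
([362, 412], 445.7, -312.0, 'size', 6, 12, 'long-axis deg', 98.2, 'z', 18.0)
bar
([412, 250], 451.5, -191.7, 'size', 20, 61, 'long-axis deg', 98.7, 'z', 29.5)
yaw 98.5 turn units 0.01 | after turn x,y,z units [-0.01 -0.02  2.15] pos [ 0.4022 -0.2029  0.0957] w 0.259 j7 0.19
```

View pics/w6.png

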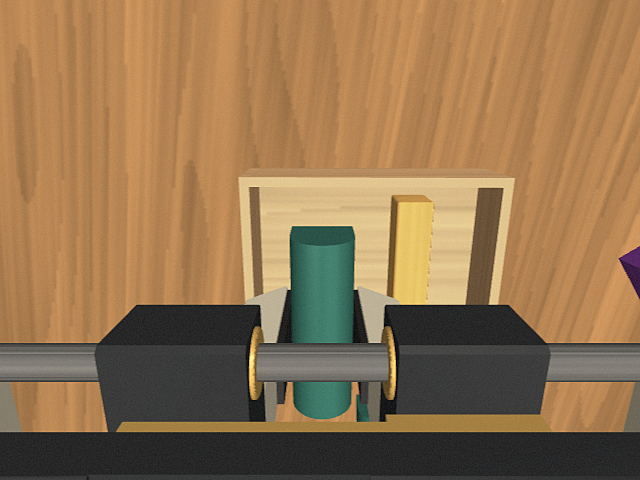

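The wax hangs level over the left slot, clear of the bar at (412,250).

```bash
python3 -m creep '[[0,-0.02,0.8,0,0],[0,0,0.7,0,0],[0,0,0.4,0,0],[0,0,0.2,0,0],[0,0,0.03,0,0],[0,0,0,0,0.36],[0,0,0,0,0.36],[0,0,0,0,0.36],[0,0,-0.3,0,0.36],[0,0,-0.9,0,0.36],[0,0,-1,0,0.5],[0,0,-0.8,-0.45,0.5]]'; python3 -m creep '[[-0.9,0.2,0,0,0.5],[-0.9,0.2,0,0,0.5],[-0.9,0.2,0,0,0.5],[-0.9,0.2,0,0,0.5],[0,0,0,0,0.5],[0,0,0,0,0.5]]'
python3 -c "
from h import *
d,w=wrist(); aim(.4592,-.3401,.002,100.3)"
```

```text
clock: 47.35
position: [0.4014, -0.2033, 0.1318]
ee_rot: [2.013, 2.41, 0.001]
force: [0.0, -0.6, -0.2]
width: 0.487
gripper_force: 0.0
clock: 48.1
position: [0.4579, -0.3387, 0.1299]
ee_rot: [-2.014, -2.41, -0.001]
force: [0.4, -0.3, -1.3]
width: 0.498
gripper_force: 0.0
wax
([267, 31], 403.3, -222.5, 'size', 24, 33, 'long-axis deg', 98.4, 'z', 29.9)
([325, 236], 459.5, -340.1, 'size', 23, 71, 'long-axis deg', 100.5, 'z', 25.1)
([445, 266], 543.6, -347.3, 'size', 22, 55, 'long-axis deg', 77.5, 'z', 24.3)
bar
([358, 31], 454.9, -215.0, 'size', 20, 32, 'long-axis deg', 98.7, 'z', 29.6)
yaw 100.3 turn units -0.01 | after turn x,y,z units [-0.05  0.02  3.2 ] pos [ 0.4579 -0.3384  0.1299] w 0.502 j7 0.44
```

```bash
python3 -m creep '[[-0.05,0.02,1,0,0.5],[0,0,1,0,0.5],[0,0,0.8,0,0.5],[0,0,0.38,0,0.5],[0,0,0,0,0],[0,0,0,0,0],[0,0,0,0,0],[0,0,0,0,0],[0,0,0,0,0],[0,0,-0.4,0,0],[0,0,-0.9,0,0],[0,0,-1,0,0]]' 15; python3 -m creep '[[0,0,0,1,0],[0,0,0,1,0],[0,0,0,1,0],[0,0,0,1.0,0],[0,0,0,0.1,0],[0.97,0.35,0,0,0],[0.97,0.35,0,0,0],[0.97,0.35,0,0,0],[0.97,0.35,0,0,0],[0.97,0.35,0,0,0],[0.97,0.35,0,0,0],[0.97,0.35,0,0,0]]';python3 -m creep '[[0.97,0.35,0,0,0],[0.97,0.35,0,0,0],[0,0,0,0,0],[0,0,0,0,0]]'
python3 -c "
from h import *
d,w=wrist('w7'); aim(.6233,-.0042,.0095,83.9)"
```

```text
clock: 49.65
position: [0.459, -0.3412, 0.096]
ee_rot: [-2.015, -2.41, -0.0]
force: [0.1, -0.7, -1.0]
width: 0.259
gripper_force: 15.0
clock: 51.15
position: [0.5866, -0.0808, 0.0949]
ee_rot: [2.336, 2.1, 0.0]
force: [0.0, -0.2, -1.2]
width: 0.261
gripper_force: 15.0
clock: 51.65
position: [0.622, -0.0084, 0.0944]
ee_rot: [2.337, 2.099, -0.001]
force: [-0.4, -0.9, -1.4]
width: 0.261
gripper_force: 15.0
wax
bar
([418, 244], 675.3, -8.4, 'size', 20, 68, 'long-axis deg', 84.2, 'z', 29.5)
yaw 83.8 turn units -0.03 | after turn x,y,z units [0.13 0.02 2.12] pos [ 0.6218 -0.0093  0.0943] w 0.26 j7 -0.45
```

View pics/w7.png

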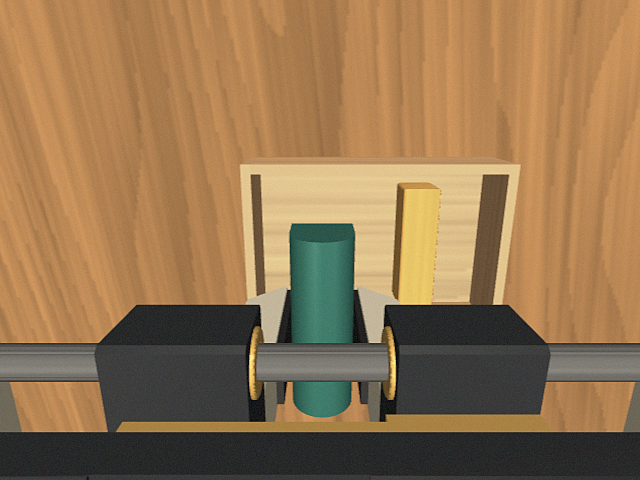

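```bash
python3 -m creep '[[0.11,0.02,0.8,0,0],[0,0,0.7,0,0],[0,0,0.4,0,0],[0,0,0.18,0,0],[0,0,0.03,0,0],[0,0,0,0,0.36],[0,0,0,0,0.36],[0,0,0,0,0.36],[0,0,-0.3,0,0.36],[0,0,-0.9,0,0.36],[0,0,-1,0.7,0.5],[0,0,-0.8,0.8,0.5]]'; python3 -m creep '[[-0.9,-0.01,0,0,0.5],[-0.9,-0.01,0,0,0.5],[-0.9,-0.01,0,0,0.5],[-0.9,-0.02,0,0,0.5],[-0.9,-0.02,0,0,0.5],[-0.9,-0.01,0,0,0.5],[-0.9,-0.02,0,0,0.5],[-0.9,-0.01,0,0,0.5],[-0.9,-0.02,0,0,0.5],[-0.9,-0.01,0,0,0.5],[0,0,0,0,0.5],[0,0,0,0,0.5]]'
python3 -c "
from h import *
d,w=wrist(); aim(.5418,-.355,.002,77.8)"
```

```text
clock: 53.2
position: [0.624, -0.0033, 0.1326]
ee_rot: [2.446, 1.97, 0.003]
force: [0.9, 0.1, 0.7]
width: 0.489
gripper_force: 0.0
clock: 54.7
position: [0.5423, -0.3536, 0.1306]
ee_rot: [2.445, 1.973, 0.001]
force: [0.3, -0.4, 0.2]
width: 0.5
gripper_force: 0.0
wax
([41, 53], 402.5, -209.9, 'size', 23, 59, 'long-axis deg', 97.9, 'z', 29.1)
([326, 236], 543.5, -355.4, 'size', 23, 71, 'long-axis deg', 77.8, 'z', 25.2)
bar
([121, 34], 454.6, -210.4, 'size', 21, 42, 'long-axis deg', 98.4, 'z', 29.7)
yaw 77.9 turn units 0.02 | after turn x,y,z units [-0.06 -0.01  3.21] pos [ 0.5426 -0.3529  0.1305] w 0.503 j7 0.06
```

```bash
python3 -m creep '[[-0.05,0.02,1,0,0.5],[0,0,1,0,0.5],[0,0,0.8,0,0.5],[0,0,0.39,0,0.5],[0,0,0,0,0],[0,0,0,0,0],[0,0,0,0,0],[0,0,0,0,0],[0,0,0,0,0],[0,0,-0.4,0,0],[0,0,-0.9,0,0],[0,0,-1,0,0]]' 15; python3 -m creep '[[0,0,0,-0.92,0],[0,0,0,-0.92,0],[0,0,0,-0.92,0],[0,0,0,-0.92,0],[0.98,0.17,0,0,0],[0.98,0.17,0,0,0],[0.98,0.17,0,0,0],[0.98,0.17,0,0,0],[0.98,0.17,0,0,0],[0.98,0.17,0,0,0],[0.98,0.17,0,0,0],[0.98,0.17,0,0,0]]';python3 -m creep '[[0.98,0.17,0,0,0],[0.98,0.17,0,0,0],[0.98,0.17,0,0,0],[0.98,0.17,0,0,0],[0.98,0.17,0,0,0],[0.98,0.17,0,0,0],[0,0,0,0,0],[0,0,0,0,0]]'
python3 -c "
from h import *
d,w=wrist('w8'); aim(.616,.1973,.0095,92.5)"
```

```text
clock: 56.25
position: [0.5418, -0.3563, 0.0956]
ee_rot: [-2.444, -1.972, 0.001]
force: [-0.2, -0.6, -0.3]
width: 0.258
gripper_force: 15.0
clock: 57.75
position: [0.583, -0.0398, 0.0952]
ee_rot: [2.172, 2.269, -0.0]
force: [0.2, -0.2, -0.3]
width: 0.259
gripper_force: 15.0
clock: 58.75
position: [0.6133, 0.1952, 0.0946]
ee_rot: [2.172, 2.269, -0.001]
force: [0.0, -0.6, -0.6]
width: 0.259
gripper_force: 15.0
wax
bar
([420, 247], 667.2, 201.7, 'size', 20, 65, 'long-axis deg', 92.3, 'z', 29.5)
yaw 92.4 turn units -0.01 | after turn x,y,z units [0.07 0.07 2.13] pos [0.6135 0.1945 0.0945] w 0.261 j7 -0.63
```

View pics/w8.png

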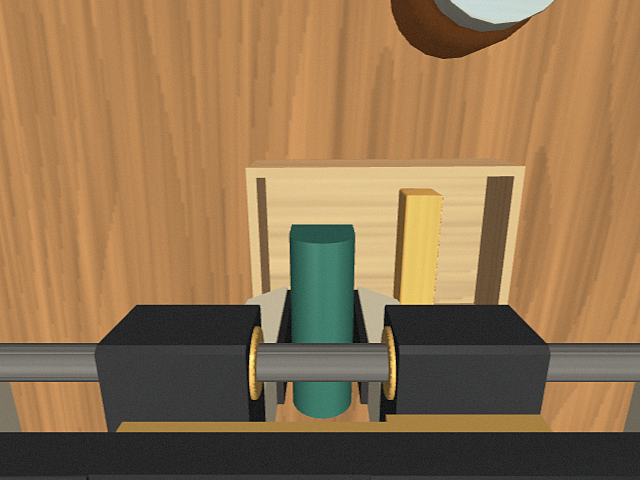

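```bash
python3 -m creep '[[0.05,0.07,0.8,0,0],[0,0,0.7,0,0],[0,0,0.4,0,0],[0,0,0.18,0,0],[0,0,0.03,0,0],[0,0,0,0,0.36],[0,0,0,0,0.36],[0,0,0,0,0.36],[0,0,-0.3,0,0.36],[0,0,-0.9,0,0.36],[0,0,-1,0,0.36],[0,0,-1,0,0.36]]'; python3 -m creep '[[-0.7,-0.8,-0.5,0,0.4],[-0.7,-0.8,-0.5,0,0.4],[-0.7,-0.8,0,0,0.4],[-0.7,-0.8,0,0,0.4],[-0.7,-0.8,0,0,0.4],[-0.7,0,0,0,0.4],[-0.7,0,0,0,0.4],[-0.7,0,0,0,0.4],[0,0,0,0,0.4],[0,0,0,0,0.4]]'
python3 -c "
from h import *
survey('t4'); d=shot('scene'); a=d['pixels'][150:450,150:500]; cv2.imwrite('pics/s4.png',cv2.resize(a,(700,600)))"
```

```text
clock: 60.3
position: [0.616, 0.1984, 0.1401]
ee_rot: [2.172, 2.27, 0.001]
force: [0.8, -0.2, -0.7]
width: 0.355
gripper_force: 0.0
clock: 61.55
position: [0.4662, -0.0318, 0.1785]
ee_rot: [2.171, 2.27, 0.001]
force: [1.7, 1.2, -0.6]
width: 0.403
gripper_force: 0.0
wax
([203, 204], 614.5, 197.9, 'size', 20, 69, 'long-axis deg', 93.3, 'z', 29.0)
([399, 300], 401.9, -218.6, 'size', 20, 40, 'long-axis deg', 98.1, 'z', 29.0)
bar
([298, 176], 673.9, -10.6, 'size', 20, 69, 'long-axis deg', 84.0, 'z', 28.2)
([204, 181], 665.7, 196.7, 'size', 22, 69, 'long-axis deg', 92.7, 'z', 28.0)
([392, 276], 452.0, -206.0, 'size', 20, 53, 'long-axis deg', 98.7, 'z', 28.3)
trays/tall
([283, 93], 865.6, 24.5, 'size', 63, 65, 'long-axis deg', 154.2, 'z', 37.9)
([297, 164], 675.5, -10.1, 'size', 88, 96, 'long-axis deg', 84.6, 'z', 38.8)
([454, 176], 669.1, -348.4, 'size', 81, 82, 'long-axis deg', 159.4, 'z', 38.3)
([138, 176], 671.0, 333.3, 'size', 63, 63, 'long-axis deg', 89.1, 'z', 72.6)
([201, 190], 642.7, 199.7, 'size', 98, 142, 'long-axis deg', 2.7, 'z', 38.4)
([405, 283], 429.5, -214.8, 'size', 65, 140, 'long-axis deg', 8.9, 'z', 39.2)
([287, 472], 76.3, 18.1, 'size', 39, 101, 'long-axis deg', 99.1, 'z', 61.9)
```

View pics/t4.png

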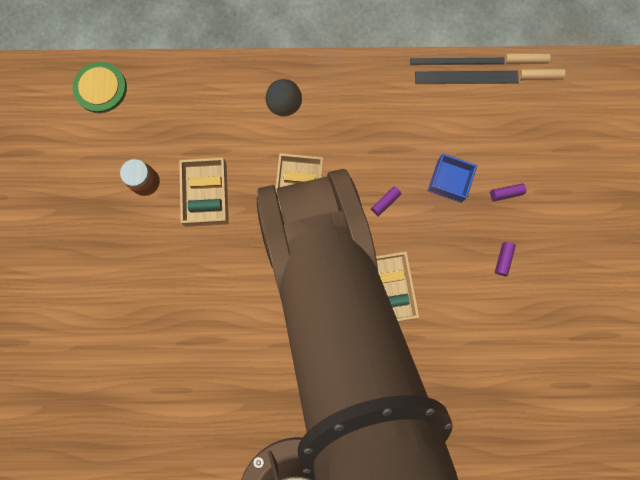

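View pics/s4.png

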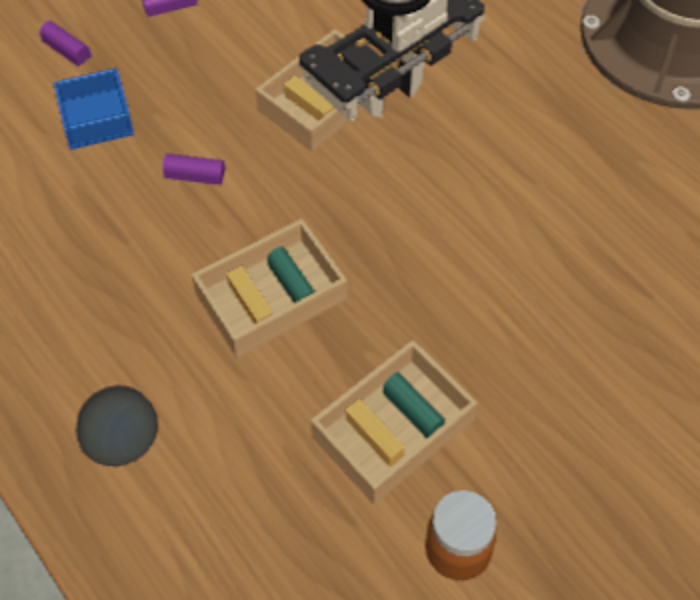

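Every tray holds one bar and one wax block lying flat: the top view shows T1 at (204,190) and T3 at (397,288), the scene crop shows T2 at (270,285). The jar and the blue box have not moved, and the gripper is clear of everything. Handing in.

```bash
python3 -c "
from cell import sign_off
print(sign_off())"
```

```text
the job is handed in; nothing more can be done
None
```

I handed the job in at about 62 s on the robot's clock: all three trays lie flat with the open side up, each holding one brass bar and one wax block flat on its floor, no bars or blocks were left over, and the blue box and jar were not disturbed.

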